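# Line up the straightedge with the two pins on the growth chart

## Task

Two small markers on the growth chart board each hold out an upright steel pin; the two pins mark a child's last two measurements. Pick the straightedge up by its grip, lay it flat on the chart just below the pins (the side away from the board's clip) with its grip between them, touching neither, then keep it flat and slide it up until its long edge rests against both pins at once, and keep a light, steady push on both for a moment. Let go and leave it lying there touching both pins; be gentle with the pins and the board, and leave the other things on the desk alone.

Things in the scene. Friction and masses are not known exactly. Their poses are not given: they have to be found in the camera images.
- board: fixed plywood chart board lying on the desk, 280 (x) x 270 (y) x 6 mm thick, with a printed chart; origin at the centre of its underside (desk level). Its +x points up the chart, to the steel clip on its far edge (clip 110 mm wide, x +114 to +136 mm, its top 26 mm above the desk); +y points to the left of the chart; z up. The board's top is 6 mm above the desk.
- marker_left: marker on the chart's left (+y): fixed dark steel block, 26 x 26 x 16 mm, knob on top (22 mm high in all); origin at the centre of its foot, on the board; axes as the board's. Its flat arm points down the chart (-x) and holds a rigid upright pin (pin_left), 12 mm across, 18 mm high, foot on the board. The pin's axis is 22 to 52 mm from the origin along -x; how far is not reported: look, or feel.
- marker_right: marker on the chart's right (-y), the same as the other; its pin (pin_right) is set separately, also 22 to 52 mm from the block's origin along -x. The two markers stand 130 to 175 mm apart. The pins do not give when pushed.
- ruler: loose aluminium straightedge, 240 (its x) x 40 (its y) x 5 mm, about 0.18 kg, both long edges alike; origin at the centre of its underside, z up. A black round upright grip, 24 mm in diameter and 44 mm tall, stands fixed at its centre. Pushed in line with its grip, it needs up to about 3 N to slide when no one presses it down. It starts flat on the desk beside the board.
- ruler_grip (a point): centre of the straightedge's grip, half-way up it, 27 mm above the straightedge's underside; axes as the straightedge's.
- terminal: grey card-payment terminal lying on the desk, 160 x 80 x 36 mm; a bystander; origin at the centre of its underside.
- medicine_box: white and blue medicine carton, 60 x 130 x 35 mm; a bystander; origin at the centre of its underside.
- flask: orange drinking flask standing upright, 66 mm in diameter, 200 mm tall; a bystander; origin at the centre of its underside.
Mind the look-alikes: they are no part of the job. What is meant by the ruler is not brown or red, and is the larger of those in its own colour.

How it is judged (in metres and radians):
On the way, in this order (a step that is already met when the one before it is completed fails the run):
1. the straightedge lies flat on the chart below the pins, touching neither (contact force between ruler and board above 0.2 N and angle between ruler's own z axis and vertical below 0.04 rad and z of ruler in the frame of board below 0.009 m and contact force between ruler and pin_left below 0.05 N and contact force between ruler and pin_right below 0.05 N), for 0.1 s.
2. lying flat, the straightedge is pushed lightly against both pins at once (at least 0.5 N on each) for 0.3 s (contact force between ruler and pin_left above 0.5 N and contact force between ruler and pin_right above 0.5 N and angle between ruler's own z axis and vertical below 0.04 rad and z of ruler in the frame of board below 0.009 m), for 0.3 s.
At the end, for the whole second after the job is handed in: The straightedge lies still and flat on the board on the side of the pins away from the clip, its long edge within 1.5 mm of touching each pin, with one pin on either side of its grip, let go (((y of pin_left in the frame of ruler between -0.0275 and -0.0245 m and x of pin_left in the frame of ruler between 0.02 and 0.118 m and y of pin_right in the frame of ruler between -0.0275 and -0.0245 m and x of pin_right in the frame of ruler between -0.118 and -0.02 m) or (y of pin_left in the frame of ruler between 0.0245 and 0.0275 m and x of pin_left in the frame of ruler between -0.118 and -0.02 m and y of pin_right in the frame of ruler between 0.0245 and 0.0275 m and x of pin_right in the frame of ruler between 0.02 and 0.118 m)) and angle between ruler's own z axis and vertical below 0.04 rad and z of ruler in the frame of board below 0.009 m and linear speed of ruler below 0.01 m/s).
It fails at once if the straightedge pushes a pin with more than 12 N (contact force between ruler and pin_left above 12 N or contact force between ruler and pin_right above 12 N).
It fails at once if the straightedge is pressed on the board with more than 40 N (contact force between ruler and board above 40 N).
It fails at once if the robot itself pushes a pin or a marker with more than 5 N (contact force between any of the arm, the fingers and pin_left above 5 N or contact force between any of the arm, the fingers and pin_right above 5 N or contact force between any of the arm, the fingers and marker_left above 5 N or contact force between any of the arm, the fingers and marker_right above 5 N).
It fails at once if a bystander is moved by more than 15 mm (distance of any of terminal, medicine_box, flask from where it was at the start of the episode above 0.015 m).
It also fails if it takes over 61 s, if anything falls off the work surface, if the arm or the gripper's body presses on something with over 40 N, if the wrist force passes 120 N, or if a joint passes its speed limit or range.

## Robot

A 6-joint arm with a two-finger parallel gripper is mounted at the origin on the work surface. World frame = base frame: x ahead of the robot, y to its left, z up, the work surface at z = 0. Lengths are in mm, angles in rad, forces in N, time in s.
With the tool pointing down it reaches from about 350 to 975 mm from the base axis. Payload 7.1 kg.
Tool frame: the origin (TCP) lies between the finger pads; the fingertips stand 14 mm ahead of it and the grasp point (between the pads) lies 5 mm behind it (ctrl.tcp_to_tips is the distance from the TCP to the fingertips, in mm); z points along the fingers, y is the line along which they close (so a half turn about z gives the same grasp; the last joint's range is limited). The gripper opens to 88 mm and grips with 3 to 60 N. Pads are 20 mm wide; open, the fingers measure 115 mm over their backs; the gripper's body (75 mm by 178 mm) begins 61 mm behind the grasp point.
Start: joints at [1.197, 0.423, 1.63, -0, 1.089, -0.019], TCP at [217.095, 586.067, 207.575] pointing down, gripper open.
Joint ranges: [-3, 3], [-0.9, 2.11], [0.09, 2.58], [-1.31, 4.45], [0.11, 2.69], [-2.54, 2.54]. Speed limits (rad/s): [2.39, 2.39, 3.01, 3.14, 3.14, 3.14].

## Interface

Orientations are given as a rotation vector (axis times angle).
In Python, from workcell import ctrl gives the robot as it stands.
- The arm moves only by the tool apply_moves, never from a script. Its argument "series" is a list that holds one entry, the list of rows, each a list of 7 numbers: the shift along the tool's x, y, z in cm, then the turn, a rotation vector about the tool's x, y, z in degrees, then the opening, from 0 (shut) to 1 (fully open). A call has 1 to 12 rows; each row shifts and turns the commanded pose from where the row before left it, along the tool's axes as they then stand; what a row does not reach is not made up. A row lasts 1/10 s, in which the tool goes at most 50 mm and 8.59 degrees, less where a joint would pass 70% of its speed; a pose out of reach is approached as far as the arm can. A call with a gripper value outside its range is refused whole. The fingers move at their own pace and stop on an object; the grip force is fixed at half the most. Time passes only in rows, so rows that do not move let the fingers close. It gives the time, the measured TCP pose, the force and the opening at its end, in the units of the state.
- ctrl.get_obs(): the state, without advancing time (a new reading comes with each control period).
- ctrl.get_image(name): name is "scene" or "top"; returns a dict with "img" (420x560x3 uint8, blue, green, red), "K" (3x3 intrinsics, pixels), "dist" ([k1, k2, p1, p2, k3] as OpenCV has them; the pictures are not rectified), "cam_to_world" (4x4, takes a point from camera to world coordinates). Camera axes: x right, y down, z forward; pixel columns grow to the right and rows downward; lengths in mm; the calibration is good to about 2 mm. A picture is of the moment at which its call begins. There is no depth.
- ctrl.close_job(): hands the job in, once; it reports no verdict.
The state is a dict: "t": time; "qpos": joint angles; "qvel": joint speeds; "joint_torque": joint torques, N m; "ee_pos": TCP position; "orientation": TCP orientation; "ft_force": force on the tool from outside, world axes, zero at the start; "moment": the same for the moment, N m; "width": finger opening in mm.
Only numpy, scipy, OpenCV 4.12 (cv2) and the standard library are available. Lean on these libraries where they do the work, as an engineer would, in place of code of your own. Each camera call takes 0.05 s, during which the arm holds its last target. There are 200 camera calls.

## Working session

There is one attempt and no reset: what is moved stays moved. The work goes in short steps, Python scripts to look and compute and a tool call to move; the robot and the scene stay as the last step left them, time stands still between calls to the robot, and variables do not carry over. Pictures are saved under pics/ and viewed, on a budget of 10 in all, crops included, one or two more only if the job needs it, and the job is handed in when it is done.

Besides the shell and the picture viewer there is one more tool, called after "Request:" in YAML: its name, and indented under it one key for each argument. apply_moves: Moves the arm, as the interface text tells. Its arguments: {"type":"object","properties":{"series":{"type":"array","items":{"type":"array","items":{"type":"array","items":{"type":"number"}}}}},"required":["series"]}

```bash
ls; mkdir -p pics
python3 - <<'E'
from workcell import ctrl
import cv2
print(ctrl.get_obs())
for n in("scene","top"):
    d=ctrl.get_image(n); cv2.imwrite(f"pics/{n}0.png",d["img"]); print(n,d["K"],d["dist"],d["cam_to_world"])
E
```

```text
pics
{'t': 0.0, 'qpos': array([ 1.19699030e+00,  4.23841082e-01,  1.63072467e+00, -1.18132031e-05,
        1.08858624e+00, -1.90228767e-02]), 'qvel': array([-0.00021825, -0.00015564,  0.00102177, -0.00043496,  0.00152994,
       -0.00112877]), 'joint_torque': array([ 2.09303631e-03, -5.44646966e+01, -2.73653966e+01,  6.45476324e-02,
        2.29687616e-02, -9.30747183e-05]), 'ee_pos': array([216.89027138, 585.52036611, 206.78794705]), 'orientation': array([-5.54313340e-01, -3.09200386e+00,  2.40527479e-03]), 'ft_force': array([ 0.40340424,  0.73468454, -0.60973379]), 'moment': array([ 0.04300676, -0.06254337, -0.01013223]), 'width': 87.35658115979109}
scene [[508.22530189   0.         288.26607964]
 [  0.         508.22530189 212.78596126]
 [  0.           0.           1.        ]] [0.01877746 0.         0.         0.         0.        ] [[ 7.56757937e-01  5.33077559e-01 -3.78346059e-01  1.06439699e+03]
 [ 6.53687884e-01 -6.19856306e-01  4.34131674e-01 -6.10268504e+02]
 [-3.09433733e-03 -5.75852825e-01 -8.17547521e-01  1.19125311e+03]
 [ 0.00000000e+00  0.00000000e+00  0.00000000e+00  1.00000000e+00]]
top [[500.06582956   0.         268.33607938]
 [  0.         500.06582956 214.19471228]
 [  0.           0.           1.        ]] [0.05386131 0.         0.         0.         0.        ] [[ 1.48440177e-02 -9.88840492e-01  1.48236761e-01  3.01489074e+02]
 [-9.99887880e-01 -1.43877676e-02  4.14975490e-03  2.77689375e+00]
 [-1.97064962e-03 -1.48281739e-01 -9.88943195e-01  1.59529425e+03]
 [ 0.00000000e+00  0.00000000e+00  0.00000000e+00  1.00000000e+00]]
```

View pics/top0.png

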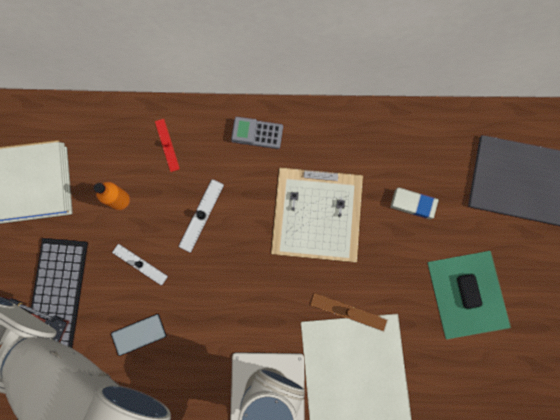

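View pics/scene0.png

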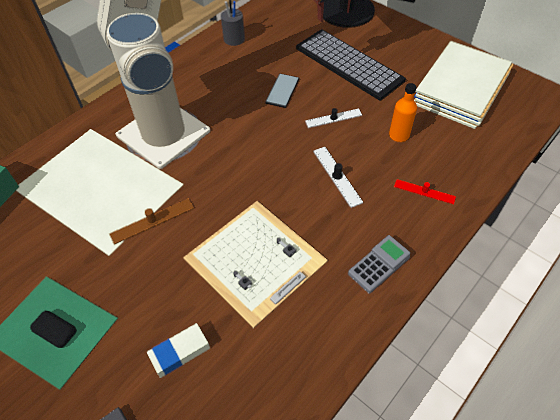

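The top view shows the larger aluminium ruler at (201,215), with its grip there too, the board at (318,215) with its clip up (+x), and the markers at (293,198) and (340,206). Next I'll measure these, using an enlarged composite of the board from both views.

```bash
cat > h.py <<'E'
import numpy as np, cv2
from workcell import ctrl
def ray(d,uv,z):
    p=cv2.undistortPoints(np.array(uv,float).reshape(-1,1,2),d["K"],np.array(d["dist"]))[:,0]
    M=d["cam_to_world"]; v=np.c_[p,np.ones(len(p))]@M[:3,:3].T; o=M[:3,3]
    return o+v*((z-o[2])/v[:,2])[:,None]
def proj(d,P):
    M=np.linalg.inv(d["cam_to_world"]); r=cv2.Rodrigues(M[:3,:3])[0]
    return cv2.projectPoints(np.array(P,float).reshape(-1,1,3),r,M[:3,3],d["K"],np.array(d["dist"]))[0][:,0]
def blob(mask,near):
    cs=cv2.findContours(mask.astype(np.uint8),cv2.RETR_EXTERNAL,cv2.CHAIN_APPROX_NONE)[0]
    cs=[c for c in cs if cv2.contourArea(c)>60]
    return max(cs,key=lambda c:cv2.pointPolygonTest(c,near,True))
def crop(d,x,y,w,h,s): return cv2.resize(d["img"][y:y+h,x:x+w],None,fx=s,fy=s,interpolation=cv2.INTER_CUBIC)
E
python3 - <<'E'
from h import *
T=ctrl.get_image("top"); S=ctrl.get_image("scene")
for n,d,nr,nb in(("top",T,(201,205),(318,240)),("scene",S,(345,185),(225,265))):
    hsv=cv2.cvtColor(d["img"],cv2.COLOR_BGR2HSV)
    m=(hsv[...,1]<60)&(hsv[...,2]>140)
    m=cv2.morphologyEx(m.astype(np.uint8),cv2.MORPH_CLOSE,np.ones((3,3)))
    c=blob(m,nr); P=ray(d,c[:,0],5)[:,:2]; r=cv2.minAreaRect(P.astype(np.float32)); print(n,"ruler",r, cv2.boxPoints(r).round(1).tolist())
    b=blob((hsv[...,2]>135),nb); P=ray(d,b[:,0],6)[:,:2]; r=cv2.minAreaRect(P.astype(np.float32)); print(n,"board",r,cv2.boxPoints(r).round(1).tolist())
a=crop(T,270,165,95,55,8); b=crop(S,215,225,100,75,6)
b=cv2.resize(b,(760,570)); cv2.imwrite("pics/a.png",a); cv2.imwrite("pics/b.png",b)
E
```

```text
top ruler ((534.4894409179688, 225.4975128173828), (43.352359771728516, 243.33811950683594), 66.06763458251953) [[414.5, 255.0], [636.9000244140625, 156.3000030517578], [654.5, 196.0], [432.1000061035156, 294.70001220703125]]
top board ((543.510498046875, -147.56674194335938), (273.3013610839844, 283.3033447265625), 85.3486099243164) [[391.20001220703125, -272.29998779296875], [673.5999755859375, -295.29998779296875], [695.7999877929688, -22.899999618530273], [413.3999938964844, 0.10000000149011612]]
scene ruler ((535.466064453125, 219.41842651367188), (42.54393005371094, 241.93765258789062), 66.10215759277344) [[416.29998779296875, 249.0], [637.4000244140625, 151.0], [654.7000122070312, 189.89999389648438], [433.5, 287.8999938964844]]
scene board ((545.9110107421875, -152.99900817871094), (271.5372619628906, 281.7708740234375), 85.44376373291016) [[394.70001220703125, -277.1000061035156], [675.5999755859375, -299.5], [697.0999755859375, -28.899999618530273], [416.29998779296875, -6.5]]
```

View pics/a.png

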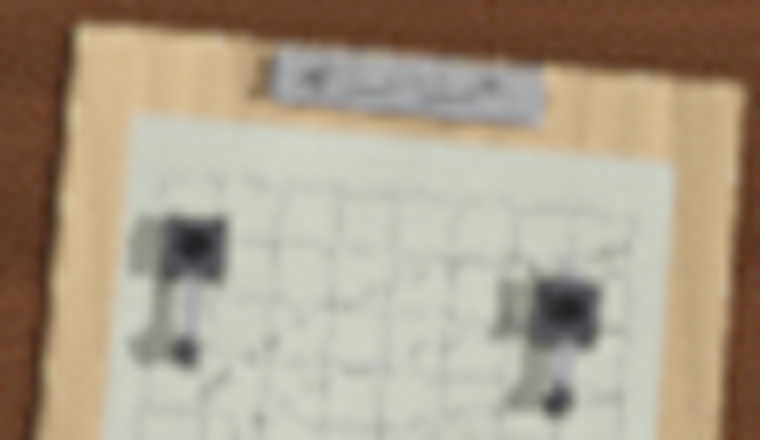

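View pics/b.png

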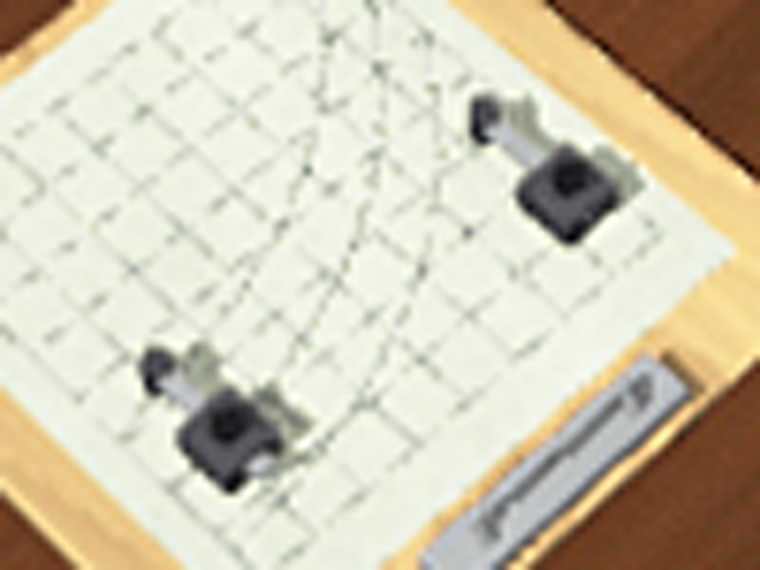

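Top crop: the left pin is at full-frame pixel (293,208.7) and the right pin at (339.5,215). Scene crop: left pin at (278.8,240.8), right pin at (235.7,273.7).

Run:
```python
from h import *
T=ctrl.get_image("top"); S=ctrl.get_image("scene")
print("pins top z16",ray(T,[(293,208.7),(339.5,215)],17)[:,:2].round(1),"blocks z20",ray(T,[(294.4,195.9),(340.7,203.7)],20)[:,:2].round(1))
print("pins scene",ray(S,[(278.8,240.8),(235.7,273.7)],15)[:,:2].round(1))
for n,d,w in(("top",T,(193,207,14,16)),("scene",S,(328,160,22,24))):
    x,y,a,b=w; g=d["img"][y:y+b,x:x+a].max(2)<70
    v,u=np.nonzero(g); uv=[(u.mean()+x,v.mean()+y)]; print(n,"grip",uv,len(u),u.min(),u.max(),v.min(),v.max(),ray(d,uv,27)[:,:2].round(1))
```

```text
pins top z16 [[ 557.   -69.2]
 [ 538.8 -217.4]] blocks z20 [[ 598.1  -73.2]
 [ 574.8 -221. ]]
pins scene [[ 561.5  -73.1]
 [ 543.2 -222.3]]
top grip [(np.float64(199.9672131147541), np.float64(214.2622950819672))] 61 0 11 4 11 [[533.2 226. ]]
scene grip [(np.float64(337.8421052631579), np.float64(171.06015037593986))] 133 4 18 0 18 [[538.2 218.8]]
```

```bash
cat >> h.py <<'E'
def delta(xyz,yang=None,o=None):
    "tool shift in cm and turn in deg to reach xyz (mm) pointing straight down, tool y at yang deg (mod 180)"
    from scipy.spatial.transform import Rotation as Ro
    o=o or ctrl.get_obs(); R=Ro.from_rotvec(o["orientation"]); M=R.as_matrix()
    s=M.T@(np.array(xyz)-o["ee_pos"])/10
    cur=np.degrees(np.arctan2(M[1,1],M[0,1]))
    if yang is None: yang=cur
    a=np.radians(cur+(yang-cur+90)%180-90); y=np.array([np.cos(a),np.sin(a),0]); z=np.array([0,0,-1.]);x=np.cross(y,z)
    rv=(R.inv()*Ro.from_matrix(np.c_[x,y,z])).as_rotvec(degrees=True)
    print("t",round(o["t"],2),"pos",o["ee_pos"].round(1),"tooly",cur.round(2),"F",o["ft_force"].round(2),"M",o["moment"].round(2),"w",round(o["width"],1)); print("shift cm",s.round(3),"turn deg",rv.round(2))
E
python3 -c "
from h import *
delta((535.3,222.5,120),66.1)"
```

```text
t 0.3 pos [217.  585.9 207.3] tooly 69.67 F [ 0.22  0.85 -0.45] M [-0.07  0.02 -0.  ] w 88.0
shift cm [-42.47  -23.015   8.741] turn deg [-0.03 -0.    3.57]
```

Request:
apply_moves:
  series:
    - [[-3.54,-1.92,0.73,0,0,0,1],[-3.54,-1.92,0.73,0,0,0,1],[-3.54,-1.92,0.73,0,0,0,1],[-3.54,-1.92,0.73,0,0,0,1],[-3.54,-1.92,0.73,0,0,0,1],[-3.54,-1.92,0.73,0,0,0,1],[-3.54,-1.92,0.73,0,0,0,1],[-3.54,-1.92,0.73,0,0,0,1],[-3.54,-1.92,0.73,0,0,0,1],[-3.54,-1.92,0.73,0,0,0,1],[-3.54,-1.92,0.73,0,0,0,1],[-3.54,-1.92,0.73,0,0,3.6,1]]

```text
t: 1.5
ee_pos: [536.4, 221.1, 119.8]
orientation: [0.653, 3.073, 0.0]
ft_force: [0.0, 0.4, 1.3]
width: 88.3
```

Request:
apply_moves:
  series:
    - [[0,0,0,0,0,0,1],[0,0,0,0,0,0,1]]

```text
t: 1.7
ee_pos: [535.5, 221.7, 119.7]
orientation: [-0.654, -3.072, 0.0]
ft_force: [-0.4, 0.5, 0.4]
width: 87.7
```

Run:
```python
from h import *
delta((535.3,222.5,120),66.1)
S=ctrl.get_image("scene"); T=ctrl.get_image("top")
o=ctrl.get_obs()["ee_pos"]; p=o-[0,0,14]
print(proj(S,[p,[535.3,222.5,27]]),proj(T,[p]))
cv2.imwrite("pics/c.png",cv2.hconcat([crop(S,290,90,100,140,4),crop(T,155,140,100,140,4)]))
```

```text
t 1.7 pos [535.5 221.7 119.7] tooly 65.98 F [-0.43  0.48  0.43] M [0.04 0.03 0.02] w 87.7
shift cm [ 0.051  0.059 -0.031] turn deg [-0.02 -0.04 -0.12]
[[339.93675633 151.76675051]
 [337.83496118 169.85655171]] [[197.3620454  209.87164699]]
```

View pics/c.png

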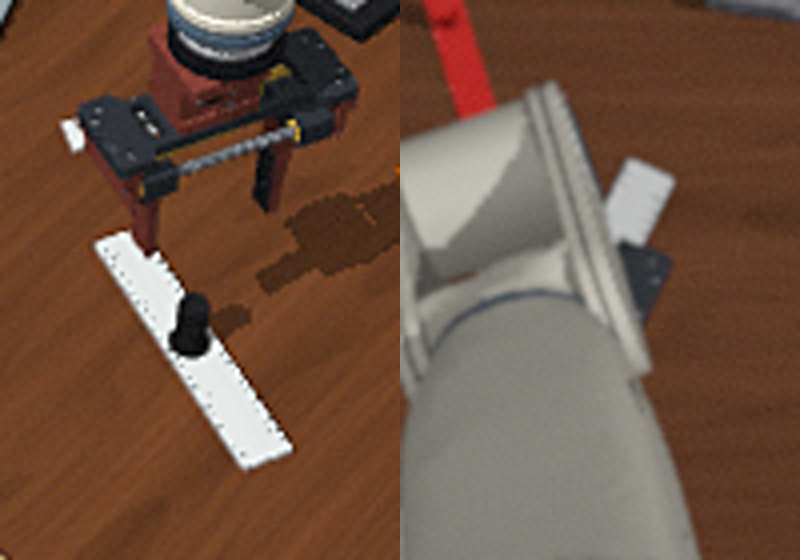

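Scene crop: the fingertips are at full-frame (326.5,152) and (357.5,142) and the grip is at (338,171). I'll compare this with projected tips.

Run:
```python
from h import *
S=ctrl.get_image("scene")
o=ctrl.get_obs()["ee_pos"]; y=np.array([.407,.914,0])
P=[o+s*51*y-[0,0,h] for h in (14,0) for s in(-1,1)]
print((proj(S,P)-[290,90])*4)
print(ray(S,[(326.5,152),(357.5,142)],o[2]-14))
```

```text
[[136.3604196  269.836439  ]
 [262.50705835 223.89060069]
 [137.45330142 256.55258983]
 [264.58310234 210.46306555]]
[[506.34679462 197.31410727 106.17250621]
 [550.36841066 285.9359097  106.17250621]]
```

Request:
apply_moves:
  series:
    - [[0.05,0.06,2.3,0,0,0,1],[0,0,2.2,0,0,0,1],[0,0,0,0,0,0,1]]

```text
t: 2.15
ee_pos: [532.6, 223.6, 73.0]
orientation: [-0.647, -3.07, 0.004]
ft_force: [0.4, -0.1, -0.4]
width: 87.7
```

Run:
```python
from h import *
S=ctrl.get_image("scene")
o=ctrl.get_obs()["ee_pos"]; y=np.array([.407,.914,0]); print(o)
P=[o+s*51*y-[0,0,14] for s in(-1,1)]+[o-[0,0,14]]
print((proj(S,P)-[300,110])*8)
cv2.imwrite("pics/d.png",crop(S,300,110,90,75,8))
```

```text
[533.6287137  223.85860005  74.30797388]
[[184.33833424 461.4373418 ]
 [430.3178621  370.57719611]
 [308.32521908 415.64397263]]
```

View pics/d.png

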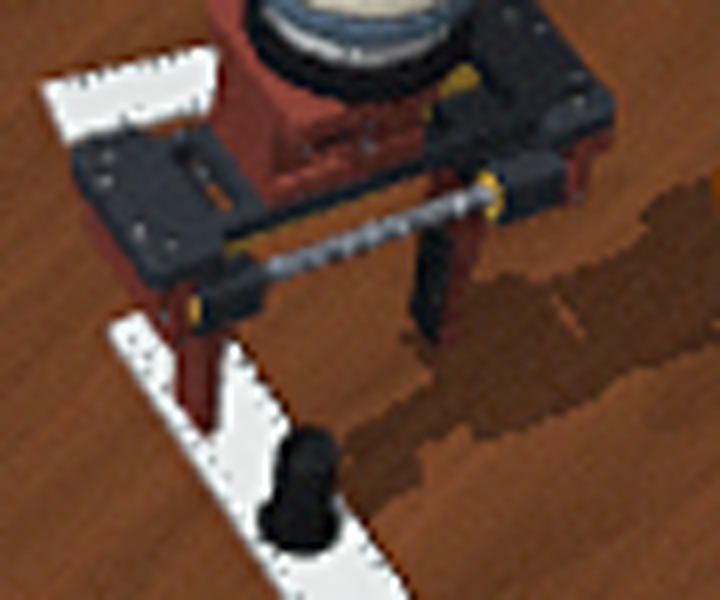

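```bash
python3 -c "
from h import *
delta((535.3,222.5,25),66.1);delta((535.3,222.5,25),66.1)"
```

```text
t 2.2 pos [533.6 223.9  74.3] tooly 66.18 F [ 0.2  -0.34 -0.08] M [-0.   -0.   -0.07] w 87.7
shift cm [-0.217 -0.048  4.93 ] turn deg [-0.1  -0.11  0.08]
t 2.2 pos [533.6 223.9  74.3] tooly 66.18 F [ 0.2  -0.34 -0.08] M [-0.   -0.   -0.07] w 87.7
shift cm [-0.217 -0.048  4.93 ] turn deg [-0.1  -0.11  0.08]
```

Request:
apply_moves:
  series:
    - [[-0.1,0,1.7,0,0,0,1],[0,0,1.6,0,0,0,1],[0,0,1.6,0,0,0,1],[0,0,0,0,0,0,1],[0,0,0,0,0,0,1]]

```text
t: 2.7
ee_pos: [535.8, 222.8, 25.7]
orientation: [-0.651, -3.073, 0.001]
ft_force: [0.3, 0.2, -0.2]
width: 87.9
```

Run:
```python
from h import *
delta((535.3,222.5,25),66.1)
S=ctrl.get_image("scene")
o=ctrl.get_obs()["ee_pos"]; y=np.array([.407,.914,0]); print(o)
P=[o+s*51*y-[0,0,14] for s in(-1,1)]+[o-[0,0,14]]
print((proj(S,P)-[300,120])*8)
cv2.imwrite("pics/e.png",crop(S,300,120,90,75,8))
```

```text
t 2.7 pos [535.8 222.8  25.7] tooly 66.08 F [ 0.3   0.24 -0.18] M [-0.05 -0.06 -0.  ] w 87.9
shift cm [ 0.033 -0.046  0.067] turn deg [-0.04 -0.04 -0.02]
[536.244138   222.88880085  26.17952114]
[[181.36092239 470.35543468]
 [421.29133182 380.34506991]
 [302.27581857 424.99710952]]
```

View pics/e.png

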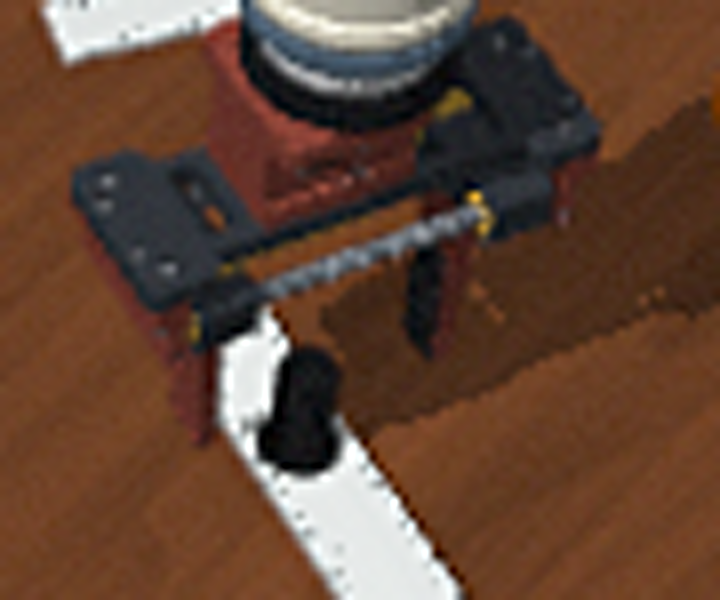

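The tips are at crop (203,443) and (428,355), either side of the grip at (302,410). I'll close.

Request:
apply_moves:
  series:
    - [[0,0,0,0,0,0,0.6],[0,0,0,0,0,0,0.45],[0,0,0,0,0,0,0.35],[0,0,0,0,0,0,0.2],[0,0,0,0,0,0,0],[0,0,0,0,0,0,0],[0,0,0,0,0,0,0],[0,0,0,0,0,0,0]]

```text
t: 3.55
ee_pos: [536.1, 222.8, 26.0]
orientation: [-0.651, -3.073, 0.0]
ft_force: [-0.2, 0.1, -0.7]
width: 27.7
```

Run:
```python
from h import *
delta((535.3,222.5,25),66.1)
S=ctrl.get_image("scene")
cv2.imwrite("pics/f.png",crop(S,300,120,90,75,8))
```

```text
t 3.55 pos [536.1 222.8  26. ] tooly 66.07 F [-0.25  0.06 -0.67] M [-0.03  0.01 -0.01] w 27.7
shift cm [ 0.061 -0.057  0.095] turn deg [-0.   -0.   -0.03]
```

View pics/f.png

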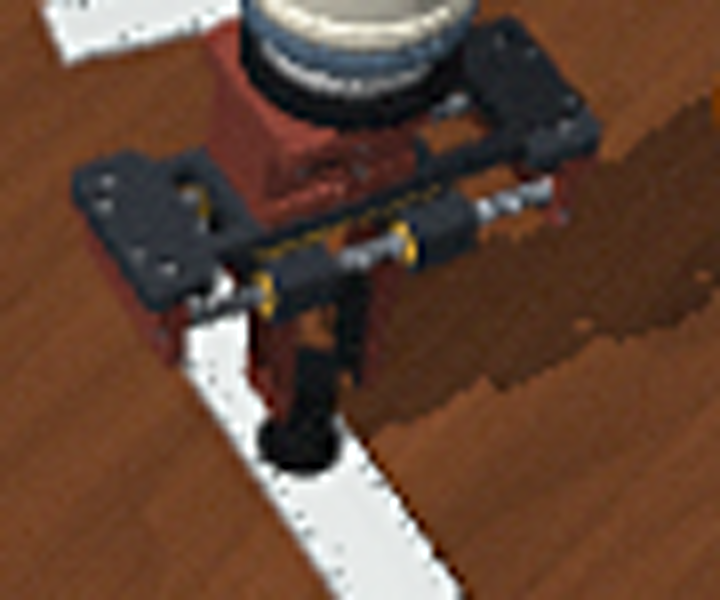

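Request:
apply_moves:
  series:
    - [[0,0,0,0,0,0,0],[0,0,0,0,0,0,0],[0,0,0,0,0,0,0]]

```text
t: 3.9
ee_pos: [536.0, 222.7, 25.9]
orientation: [-0.651, -3.073, 0.0]
ft_force: [-0.2, -0.5, -0.3]
width: 23.1
```

Request:
apply_moves:
  series:
    - [[0,0,0,0,0,0,0],[0,0,0,0,0,0,0],[0,0,-1,0,0,0,0],[0,0,-2,0,0,0,0],[0,0,-2,0,0,0,0],[0,0,-2,0,0,0,0],[0,0,0,0,0,0,0],[0,0,0,0,0,0,0]]

```text
t: 4.7
ee_pos: [536.2, 222.9, 96.2]
orientation: [0.651, 3.073, 0.001]
ft_force: [-0.2, -0.0, -1.2]
width: 22.6
```

Run:
```python
from h import *
delta((500,-140,95),173.1)
S=ctrl.get_image("scene"); o=ctrl.get_obs()["ee_pos"]; print(o,ctrl.get_obs()["width"])
hsv=cv2.cvtColor(S["img"],cv2.COLOR_BGR2HSV)
m=((hsv[...,1]<60)&(hsv[...,2]>140)).astype(np.uint8)
m=cv2.morphologyEx(m,cv2.MORPH_CLOSE,np.ones((3,3)))
m[:, :300]=0; m[:,400:]=0; m[:90]=0
n,l,st,ce=cv2.connectedComponentsWithStats(m)
for i in range(1,n):
    if st[i,4]>40: print(st[i],ce[i])
c=np.argwhere(l==np.argmax(np.r_[0,[st[i,4] if ce[i][1]>140 else 0 for i in range(1,n)]]))[:,::-1]
for z in (70,75):
    r=cv2.minAreaRect(ray(S,c,z)[:,:2].astype(np.float32)); print(z,r)
cv2.imwrite("pics/g.png",crop(S,290,90,110,100,6))
```

```text
t 4.7 pos [536.2 222.9  96.2] tooly 66.07 F [-0.17 -0.04 -1.16] M [ 0.02  0.03 -0.  ] w 22.6
shift cm [-11.413 -34.637   0.106] turn deg [6.000e-02 0.000e+00 7.297e+01]
[535.64328432 222.66206972  95.50884775] 22.97400605295752
[332  90  31  16 306] [343.83986928  96.83333333]
[305 115  23  13  93] [315.65591398 119.88172043]
[324 136  42  57 607] [344.69028007 169.12850082]
[349 236  51  54 683] [375.83894583 263.60614934]
[300 248  12  20 132] [303.63636364 257.5       ]
[ 333  333   67   87 2944] [377.0872962  390.30740489]
70 ((1013.1981811523438, -229.02963256835938), (105.05538940429688, 248.29319763183594), 0.16326449811458588)
75 ((1013.426513671875, -230.72972106933594), (104.58695983886719, 247.18597412109375), 0.16327489912509918)
```

View pics/g.png

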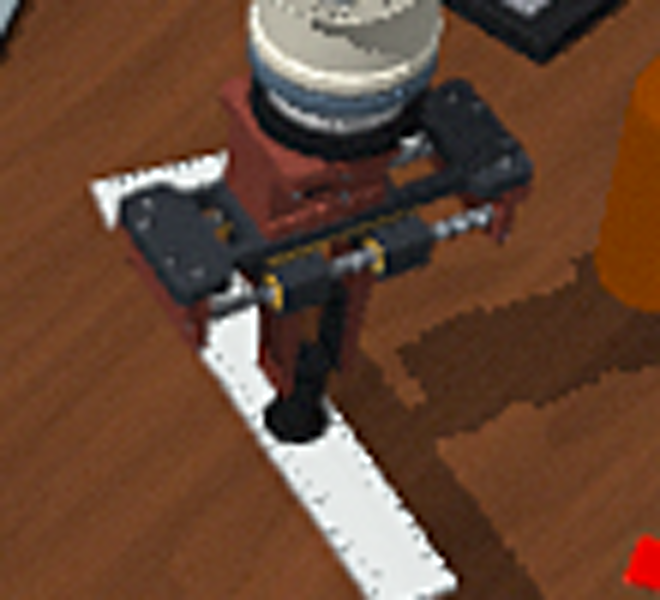

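The ruler is lifted and level: its shadow is separated and the grip is held at crop (310,370). Next I'll turn it at height.

Request:
apply_moves:
  series:
    - [[0,0,0,0,0,8.1,0],[0,0,0,0,0,8.1,0],[0,0,0,0,0,8.1,0],[0,0,0,0,0,8.1,0],[0,0,0,0,0,8.1,0],[0,0,0,0,0,8.1,0],[0,0,0,0,0,8.1,0],[0,0,0,0,0,8.1,0],[0,0,0,0,0,8.1,0],[0,0,0,0,0,0,0]]

```text
t: 5.75
ee_pos: [535.2, 222.5, 94.6]
orientation: [-2.35, -2.083, 0.003]
ft_force: [0.5, 0.4, -1.9]
width: 22.6
```

```bash
python3 -c "
from h import *
delta((502,-140,80),173.1)"
```

```text
t 5.75 pos [535.2 222.5  94.6] tooly -6.9 F [ 0.55  0.37 -1.9 ] M [-0.06  0.09 -0.03] w 22.6
shift cm [-36.381   1.06    1.498] turn deg [-0.12  0.06 -0.  ]
```

Request:
apply_moves:
  series:
    - [[-2.4,0.1,0,0,0,0,0],[-3.4,0.1,0,0,0,0,0],[-3.4,0.1,0,0,0,0,0],[-3.4,0.1,0,0,0,0,0],[-3.4,0.1,0,0,0,0,0],[-3.4,0.1,0,0,0,0,0],[-3.4,0.1,0,0,0,0,0],[-3.4,0.1,0,0,0,0,0],[-3.4,0.1,0,0,0,0,0],[-3.4,0.1,0,0,0,0,0],[-2.4,0,0,0,0,0,0],[-1,0,0,0,0,0,0]]

```text
t: 6.95
ee_pos: [502.1, -141.6, 95.4]
orientation: [-2.348, -2.086, 0.001]
ft_force: [-0.8, 0.7, -2.5]
width: 23.1
```

Request:
apply_moves:
  series:
    - [[0,0,1.5,0,0,0,0],[0,0,0.5,0,0,0,0],[0,0,0,0,0,0,0],[0,0,0,0,0,0,0]]

```text
t: 7.35
ee_pos: [502.8, -139.2, 75.9]
orientation: [-2.348, -2.087, 0.0]
ft_force: [0.1, 0.1, -1.2]
width: 22.8
```

Run:
```python
from h import *
delta((502,-140,80),173.1)
S=ctrl.get_image("scene"); T=ctrl.get_image("top")
a=crop(S,170,180,170,130,4)
b=crop(T,265,160,105,105,4)
cv2.imwrite("pics/i.png",a); cv2.imwrite("pics/i2.png",b)
```

```text
t 7.35 pos [ 502.8 -139.2   75.9] tooly -6.73 F [ 0.09  0.09 -1.15] M [-0.09  0.06  0.03] w 22.8
shift cm [-0.092 -0.066 -0.408] turn deg [-0.03 -0.01  0.17]
```

View pics/i.png

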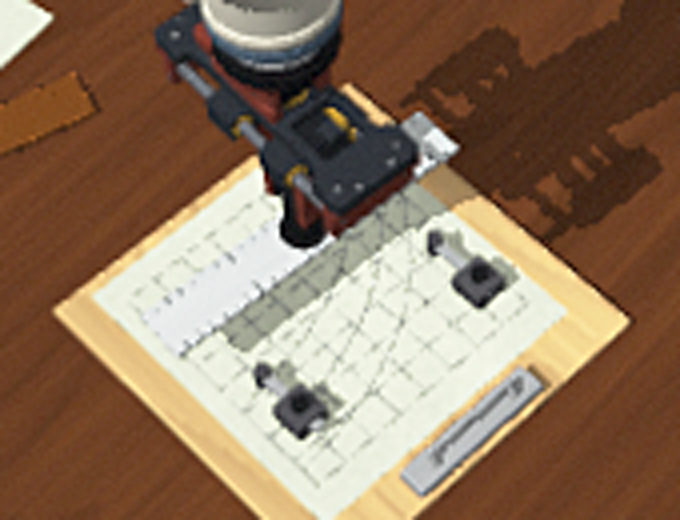

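The scene crop shows the ruler hovering over the chart below both pins (262,372) and (436,240), roughly parallel to the pin line. I'll lower it.

Request:
apply_moves:
  series:
    - [[0,0,1.6,0,0,0,0],[0,0,1.6,0,0,0,0],[0,0,0.6,0,0,0,0],[0,0,0.2,0,0,0,0],[0,0,0,0,0,0,0]]

```text
t: 7.95
ee_pos: [503.0, -139.8, 36.2]
orientation: [2.349, 2.085, 0.0]
ft_force: [0.1, 0.1, -1.5]
width: 22.6
```

Request:
apply_moves:
  series:
    - [[0,0,0.1,0,0,0,0],[0,0,0.1,0,0,0,0],[0,0,0.1,0,0,0,0],[0,0,0,0,0,0,0]]

```text
t: 8.35
ee_pos: [502.8, -139.9, 33.1]
orientation: [2.35, 2.085, 0.0]
ft_force: [-0.3, -0.6, -3.0]
width: 22.6
```

Request:
apply_moves:
  series:
    - [[0,0,0.05,0,0,0,0],[0,0,0.05,0,0,0,0],[0,0,0,0,0,0,0]]

```text
t: 8.65
ee_pos: [502.8, -139.8, 32.0]
orientation: [2.35, 2.085, -0.0]
ft_force: [0.5, -0.5, -1.8]
width: 22.5
```

Request:
apply_moves:
  series:
    - [[0,0,0.05,0,0,0,0],[0,0,0.05,0,0,0,0],[0,0,0,0,0,0,0]]

```text
t: 8.95
ee_pos: [502.7, -139.8, 31.8]
orientation: [-2.35, -2.085, 0.0]
ft_force: [-3.7, 0.2, 9.7]
width: 22.6
```

Request:
apply_moves:
  series:
    - [[0,0,-0.05,0,0,0,0],[0,0,0,0,0,0,0],[0,0,0,0,0,0,0]]

```text
t: 9.25
ee_pos: [502.7, -139.8, 31.9]
orientation: [2.35, 2.085, -0.0]
ft_force: [-3.0, 0.1, 7.7]
width: 22.8
```

Run:
```python
from h import *
delta((502,-140,32),173.1)
S=ctrl.get_image("scene"); T=ctrl.get_image("top")
a=crop(S,170,200,140,110,5); cv2.imwrite("pics/j.png",a)
delta((502,-140,32),173.1)
```

```text
t 9.25 pos [ 502.7 -139.8   31.9] tooly -6.83 F [-3.02  0.08  7.72] M [0.05 0.49 0.01] w 22.8
shift cm [-0.026 -0.072 -0.015] turn deg [-0.    0.    0.07]
t 9.35 pos [ 502.7 -139.8   31.8] tooly -6.83 F [-2.05  0.87  6.68] M [-0.01  0.46  0.05] w 23.0
shift cm [-0.027 -0.07  -0.016] turn deg [-0.    0.    0.07]
```

View pics/j.png

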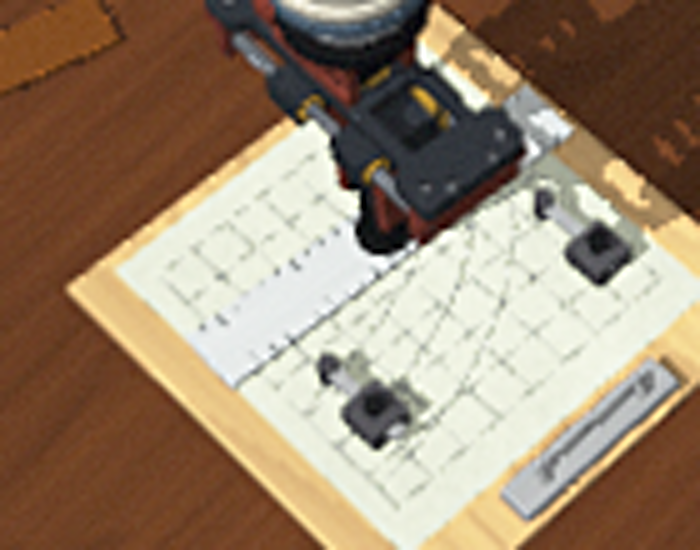

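The ruler lies flat. Its upper edge runs (237,384)→(572,130) in the crop, and the pins' middles are at (328,367) and (545,203). Now the gaps.

Run:
```python
from h import *
S=ctrl.get_image("scene")
f=lambda L:[(170+x/5,200+y/5) for x,y in L]
g=ray(S,f([(237,384),(415,246),(572,130)]),10)[:,:2]; p=ray(S,f([(328,367),(545,203)]),15)[:,:2]
print(g,p)
for a,b in((0,1),(1,2),(0,2)):
    d=(g[b]-g[a])/np.linalg.norm(g[b]-g[a]); n=np.array([d[1],-d[0]])
    print(np.degrees(np.arctan2(d[1],d[0])),[(q-g[a])@n-6 for q in p])
d=p[1]-p[0];print("pin line",np.degrees(np.arctan2(d[1],d[0])),np.linalg.norm(d))
```

```text
[[ 511.08671476 -258.36272426]
 [ 524.16886613 -136.47066355]
 [ 539.04889828  -24.18991895]] [[ 542.33498679 -221.85063366]
 [ 561.51979431  -72.30791253]]
83.87413911381738 [np.float64(21.17353093970362), np.float64(24.290659063170235)]
82.45085327581299 [np.float64(23.225594739651196), np.float64(22.597707658553006)]
83.19064790641465 [np.float64(20.698757868961046), np.float64(22.017550230197074)]
pin line 82.68946697757151 150.76830661623126
```

Request:
apply_moves:
  series:
    - [[0,0,-0.06,0,0,0,0],[0,0,0,0,0,0,0],[0,0.2,0,0,0,0,0],[0,0.2,0,0,0,0,0],[0,0.2,0,0,0,0,0],[0,0.2,0,0,0,0,0],[0,0.2,0,0,0,0,0],[0,0.2,0,0,0,0,0],[0,0,0,0,0,0,0]]

```text
t: 10.3
ee_pos: [515.3, -141.4, 32.0]
orientation: [2.349, 2.085, 0.001]
ft_force: [-0.4, -1.0, -0.7]
width: 23.0
```

```bash
python3 -c "
from h import *
delta((502,-140,32),173.1)"
```

```text
t 10.3 pos [ 515.3 -141.4   32. ] tooly -6.82 F [-0.41 -1.02 -0.72] M [-0.09  0.15 -0.03] w 23.0
shift cm [-2.200e-02 -1.336e+00  1.000e-03] turn deg [0.05 0.01 0.08]
```

Request:
apply_moves:
  series:
    - [[0,0.1,0.02,0,0,0,0],[0,0.1,0,0,0,0,0],[0,0.1,0,0,0,0,0],[0,0,0,0,0,0,0]]

```text
t: 10.7
ee_pos: [517.9, -141.6, 31.9]
orientation: [2.35, 2.085, 0.0]
ft_force: [-1.4, -0.1, 2.0]
width: 23.1
```

Request:
apply_moves:
  series:
    - [[0,0.05,0,0,0,0,0],[0,0.05,0,0,0,0,0],[0,0,0,0,0,0,0]]

```text
t: 11.0
ee_pos: [518.2, -141.7, 31.9]
orientation: [-2.349, -2.085, 0.001]
ft_force: [-4.4, 0.7, 4.8]
width: 22.5
```

Request:
apply_moves:
  series:
    - [[0,0.05,0,0,0,0,0],[0,0.05,0,0,0,0,0],[0,0,0,0,0,0,0]]

```text
t: 11.3
ee_pos: [519.5, -141.8, 31.9]
orientation: [-2.35, -2.085, 0.0]
ft_force: [-3.4, 1.3, 5.0]
width: 22.8
```

Request:
apply_moves:
  series:
    - [[0,0.05,-0.01,0,0,0,0],[0,0.05,0,0,0,0,0],[0,0,0,0,0,0,0]]

```text
t: 11.6
ee_pos: [521.0, -142.0, 32.0]
orientation: [2.349, 2.085, 0.001]
ft_force: [-1.4, -0.0, 1.5]
width: 23.1
```

```bash
python3 -c "
from h import *
delta((502,-140,32),173.1)"
```

```text
t 11.6 pos [ 521. -142.   32.] tooly -6.83 F [-1.38 -0.01  1.51] M [0.   0.42 0.03] w 23.1
shift cm [-0.023 -1.909 -0.005] turn deg [0.03 0.   0.07]
```

Request:
apply_moves:
  series:
    - [[0,0.05,0,0,0,0,0],[0,0.05,0,0,0,0,0],[0,0,0,0,0,0,0]]

```text
t: 11.9
ee_pos: [521.9, -142.1, 32.0]
orientation: [2.349, 2.085, 0.001]
ft_force: [-3.2, 0.7, 0.5]
width: 22.6
```

```bash
python3 -c "
from h import *
delta((502,-140,32),173.1)"
```

```text
t 11.9 pos [ 521.9 -142.1   32. ] tooly -6.83 F [-3.2   0.69  0.54] M [0.06 0.41 0.  ] w 22.6
shift cm [-0.026 -2.006 -0.004] turn deg [0.04 0.   0.07]
```

Request:
apply_moves:
  series:
    - [[0,0.03,0,0,0,0,0],[0,0.03,0,0,0,0,0],[0,0,0,0,0,0,0]]

```text
t: 12.2
ee_pos: [522.4, -142.2, 32.0]
orientation: [2.35, 2.085, 0.0]
ft_force: [-2.2, -0.6, 1.5]
width: 23.0
```

```bash
python3 -c "
from h import *
delta((502,-140,32),173.1)"
```

```text
t 12.2 pos [ 522.4 -142.2   32. ] tooly -6.83 F [-2.17 -0.6   1.45] M [0.03 0.38 0.04] w 23.0
shift cm [-0.023 -2.056 -0.005] turn deg [0.02 0.   0.07]
```

Request:
apply_moves:
  series:
    - [[0,0.03,0,0,0,0,0],[0,0.03,0,0,0,0,0],[0,0,0,0,0,0,0]]

```text
t: 12.5
ee_pos: [523.0, -142.3, 32.0]
orientation: [2.35, 2.085, 0.0]
ft_force: [-0.8, 1.2, 0.2]
width: 22.5
```

```bash
python3 -c "
from h import *
delta((502,-140,32),173.1)"
```

```text
t 12.5 pos [ 523.  -142.3   32. ] tooly -6.83 F [-0.8   1.19  0.24] M [-0.05  0.3   0.03] w 22.5
shift cm [-0.025 -2.114 -0.004] turn deg [0.02 0.   0.07]
```

Still sliding freely, with force noise of about 1 N. I'll continue in small steps.

Request:
apply_moves:
  series:
    - [[0,0.03,0,0,0,0,0],[0,0.03,0,0,0,0,0],[0,0,0,0,0,0,0]]

```text
t: 12.8
ee_pos: [523.6, -142.3, 32.0]
orientation: [2.35, 2.085, 0.0]
ft_force: [-1.2, 0.6, 1.0]
width: 22.9
```

Request:
apply_moves:
  series:
    - [[0,0.03,0,0,0,0,0],[0,0.03,0,0,0,0,0],[0,0,0,0,0,0,0]]

```text
t: 13.1
ee_pos: [524.2, -142.4, 32.0]
orientation: [2.35, 2.085, 0.0]
ft_force: [-0.8, 0.9, -0.4]
width: 23.2
```

Request:
apply_moves:
  series:
    - [[0,0.03,0,0,0,0,0],[0,0.03,0,0,0,0,0],[0,0,0,0,0,0,0]]

```text
t: 13.4
ee_pos: [524.6, -142.4, 32.0]
orientation: [-2.35, -2.085, 0.0]
ft_force: [-0.8, -1.0, 0.5]
width: 23.1
```

```bash
python3 -c "
from h import *
delta((502,-140,32),173.1)"
```

```text
t 13.4 pos [ 524.6 -142.4   32. ] tooly -6.82 F [-0.8  -1.01  0.55] M [-0.04  0.32  0.04] w 23.1
shift cm [-0.027 -2.269 -0.003] turn deg [-0.01  0.    0.08]
```

Request:
apply_moves:
  series:
    - [[0,0.03,0,0,0,0,0],[0,0.03,0,0,0,0,0],[0,0,0,0,0,0,0]]

```text
t: 13.7
ee_pos: [524.7, -142.4, 32.0]
orientation: [-2.349, -2.085, 0.001]
ft_force: [-4.5, -0.2, 2.5]
width: 23.1
```

Request:
apply_moves:
  series:
    - [[0,0.03,0,0,0,0,0],[0,0.03,0,0,0,0,0],[0,0,0,0,0,0,0]]

```text
t: 14.0
ee_pos: [525.0, -142.5, 32.0]
orientation: [-2.349, -2.084, 0.002]
ft_force: [-6.1, -0.3, 5.6]
width: 22.5
```

```bash
python3 -c "
from h import *
delta((502,-140,32),173.1)"
```

```text
t 14.0 pos [ 525.  -142.5   32. ] tooly -6.82 F [-6.13 -0.3   5.64] M [-0.03  1.18  0.05] w 22.5
shift cm [-0.027 -2.309  0.006] turn deg [-0.09 -0.01  0.08]
```

Request:
apply_moves:
  series:
    - [[0,0.02,-0.01,0,0,0,0],[0,0.02,0,0,0,0,0],[0,0,0,0,0,0,0],[0,0,0,0,0,0,0],[0,0,0,0,0,0,0]]

```text
t: 14.5
ee_pos: [525.1, -142.5, 32.0]
orientation: [-2.348, -2.084, 0.002]
ft_force: [-5.4, 0.5, 5.3]
width: 23.0
```

Run:
```python
from h import *
delta((502,-140,32),173.1)
M=[]
for i in range(4):
    S=ctrl.get_image("scene"); o=ctrl.get_obs(); M.append(np.r_[o["ft_force"],o["moment"]])
print(np.array(M).round(2))
cv2.imwrite("pics/k.png",crop(S,175,200,135,100,5))
```

```text
t 14.5 pos [ 525.1 -142.5   32. ] tooly -6.82 F [-5.42  0.54  5.28] M [-0.07  1.28  0.07] w 23.0
shift cm [-0.027 -2.328  0.009] turn deg [-0.11 -0.01  0.08]
[[-5.92 -0.48  4.55 -0.08  1.25  0.06]
 [-5.67 -0.62  5.   -0.13  1.22  0.02]
 [-6.62 -0.29  5.45 -0.08  1.26  0.04]
 [-6.67 -0.38  5.05 -0.13  1.27  0.05]]
```

View pics/k.png

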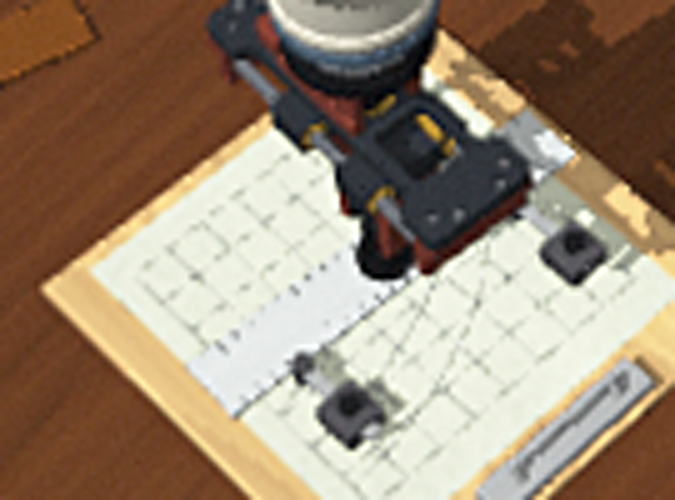

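Scene crop: the right pin at (303,367) touches the ruler's edge, and the left pin is hidden by the gripper. I'll push a touch more and check that the force builds with balanced moment.

Request:
apply_moves:
  series:
    - [[0,0.02,0,0,0,0,0],[0,0.02,0,0,0,0,0],[0,0,0,0,0,0,0],[0,0,0,0,0,0,0],[0,0,0,0,0,0,0],[0,0,0,0,0,0,0]]

```text
t: 15.3
ee_pos: [525.2, -142.5, 32.0]
orientation: [-2.348, -2.084, 0.003]
ft_force: [-7.3, -1.2, 6.5]
width: 23.2
```

```bash
cat > m.py <<'E'
from h import *
M=[]
for i in range(4):
    S=ctrl.get_image("scene"); o=ctrl.get_obs(); M.append(np.r_[o["ft_force"],o["moment"]])
print(np.array(M).mean(0).round(3)); delta((502,-140,32),173.1)
E
python3 m.py
```

```text
[-7.568 -0.522  6.484 -0.102  1.447  0.039]
t 15.5 pos [ 525.2 -142.5   32. ] tooly -6.82 F [-7.13 -0.59  5.97] M [-0.09  1.48  0.  ] w 22.7
shift cm [-0.028 -2.335  0.01 ] turn deg [-0.15 -0.01  0.08]
```

Request:
apply_moves:
  series:
    - [[0,0,0,0,0,0.3,0],[0,0,0,0,0,0,0],[0,0,0,0,0,0,0]]

```text
t: 15.8
ee_pos: [525.2, -142.5, 32.0]
orientation: [-2.353, -2.078, 0.003]
ft_force: [-7.0, 0.3, 6.5]
width: 22.9
```

```bash
python3 m.py
```

```text
[-7.159 -0.239  6.757 -0.085  1.43   0.08 ]
t 16.0 pos [ 525.2 -142.5   32.1] tooly -7.11 F [-7.32  0.56  7.04] M [-0.05  1.39  0.1 ] w 22.6
shift cm [-0.039 -2.336  0.012] turn deg [-0.15 -0.01 -0.21]
```

Request:
apply_moves:
  series:
    - [[0,0,0,0,0,-0.3,0],[0,0,0,0,0,-0.3,0],[0,0,0,0,0,0,0],[0,0,0,0,0,0,0]]

```text
t: 16.4
ee_pos: [525.2, -142.5, 32.1]
orientation: [-2.343, -2.09, 0.002]
ft_force: [-7.3, -0.7, 5.8]
width: 22.6
```

```bash
python3 m.py
```

```text
[-7.243e+00 -3.590e-01  6.775e+00 -1.050e-01  1.444e+00 -6.000e-03]
t 16.6 pos [ 525.2 -142.5   32.1] tooly -6.52 F [-6.69 -0.32  6.98] M [-0.11  1.46 -0.01] w 22.5
shift cm [-0.015 -2.338  0.011] turn deg [-0.15 -0.01  0.38]
```

Both pins are loaded: Fx is about −7.3 N and Mz is about 0.04 N·m, where one-sided contact would give over 0.3. I'll push slightly harder, hold, then relax before opening.

Request:
apply_moves:
  series:
    - [[0,0.03,-0.01,0,0,0.2,0],[0,0.02,0,0,0,0,0],[0,0,0,0,0,0,0],[0,0,0,0,0,0,0],[0,0,0,0,0,0,0],[0,0,0,0,0,0,0],[0,0,0,0,0,0,0],[0,0,0,0,0,0,0]]

```text
t: 17.4
ee_pos: [525.3, -142.5, 32.1]
orientation: [-2.346, -2.086, 0.003]
ft_force: [-8.3, -0.2, 7.9]
width: 23.2
```

```bash
python3 m.py
```

```text
[-7.845 -0.416  7.008 -0.136  1.615  0.009]
t 17.6 pos [ 525.3 -142.5   32.1] tooly -6.72 F [-7.6   0.77  6.65] M [-0.1  1.6  0. ] w 22.6
shift cm [-0.023 -2.348  0.018] turn deg [-0.19 -0.01  0.18]
```

Request:
apply_moves:
  series:
    - [[0,-0.05,-0.01,0,0,0,0],[0,-0.03,0,0,0,0,0],[0,0,0,0,0,0,0],[0,0,0,0,0,0,0]]

```text
t: 18.0
ee_pos: [525.2, -142.5, 32.1]
orientation: [-2.347, -2.086, 0.002]
ft_force: [-5.5, -0.5, 3.9]
width: 22.9
```

```bash
python3 m.py
```

```text
[-5.271e+00 -7.150e-01  3.562e+00 -1.190e-01  1.195e+00  4.000e-03]
t 18.2 pos [ 525.2 -142.5   32.1] tooly -6.72 F [-5.52  0.07  3.35] M [-0.13  1.17 -0.04] w 23.1
shift cm [-0.022 -2.337  0.013] turn deg [-0.12 -0.01  0.18]
```

Request:
apply_moves:
  series:
    - [[0,-0.04,0,0,0,0,0],[0,-0.03,0,0,0,0,0],[0,0,0,0,0,0,0],[0,0,0,0,0,0,0.35],[0,0,0,0,0,0,0.45],[0,0,0,0,0,0,0.5],[0,0,0,0,0,0,0.5],[0,0,0,0,0,0,0.5]]

```text
t: 19.0
ee_pos: [526.0, -142.6, 32.4]
orientation: [2.347, 2.087, 0.001]
ft_force: [0.3, -0.1, -0.4]
width: 44.1
```

```bash
python3 m.py
```

```text
[-0.238 -0.117 -0.225 -0.064  0.073 -0.001]
t 19.2 pos [ 525.7 -142.6   32.3] tooly -6.73 F [-0.42 -0.27 -0.43] M [-0.02  0.06 -0.01] w 43.5
shift cm [-0.022 -2.381  0.029] turn deg [0.01 0.   0.17]
```

Released. I'll go straight up, then back out of view, and look.

Request:
apply_moves:
  series:
    - [[0,0,-1,0,0,0,0.5],[0,0,-3,0,0,0,0.5],[0,0,-4,0,0,0,0.5],[0,0,-4,0,0,0,0.5],[0,0,-4,0,0,0,0.5],[0,-4,-2,0,0,0,0.5],[3,-4,0,0,0,0,0.5],[4,-2,0,0,0,0,0.5],[4,0,0,0,0,0,0.5],[4,0,0,0,0,0,0.5],[4,0,0,0,0,0,0.5],[4,0,0,0,0,0,0.5]]

```text
t: 20.4
ee_pos: [453.2, 99.2, 213.2]
orientation: [2.347, 2.087, 0.002]
ft_force: [0.3, -0.0, 0.5]
width: 43.9
```

Run:
```python
from h import *
S=ctrl.get_image("scene"); T=ctrl.get_image("top"); print(ctrl.get_obs()["t"],ctrl.get_obs()["ee_pos"])
a=crop(S,190,215,130,85,6); b=crop(T,270,165,98,95,6)
cv2.imwrite("pics/l.png",a); cv2.imwrite("pics/l2.png",b)
```

```text
20.5 [453.77861127 101.16318206 213.21076653]
```

View pics/l.png

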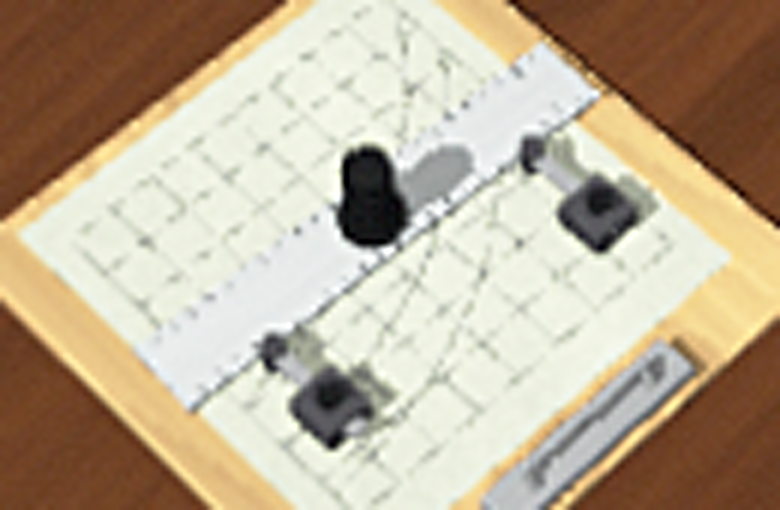

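The scene crop shows the ruler flat below both pins. Its edge runs (192,411)→(602,95), the pins are at (275,352) and (533,153), and the grip is between them. A numeric gap check follows.

Run:
```python
from h import *
S=ctrl.get_image("scene");T=ctrl.get_image("top")
def rep(d,e,p,ze,zp):
    g=ray(d,e,ze)[:,:2];p=ray(d,p,zp)[:,:2]; u=(g[1]-g[0]);L=np.linalg.norm(u);u/=L;n=np.array([u[1],-u[0]])
    print(np.degrees(np.arctan2(u[1],u[0])).round(2),L.round(1),[((q-g[0])@n-6).round(2) for q in p],[((q-g[0])@u-L/2).round(1) for q in p])
f=lambda L:[(190+x/6,215+y/6) for x,y in L]
rep(S,f([(192,411),(602,95)]),f([(275,352),(533,153)]),9,15)
# top: contour of the ruler (brighter/bluer than the paper)
hsv=cv2.cvtColor(S["img"],cv2.COLOR_BGR2HSV)
b=S["img"].astype(int); m=((b[...,0]-b[...,2]>4)&(b[...,0]>150)).astype(np.uint8)
m=cv2.morphologyEx(m,cv2.MORPH_CLOSE,np.ones((3,3)))
m[:215]=0;m[300:]=0;m[:,:200]=0;m[:,300:]=0
c=max(cv2.findContours(m,cv2.RETR_EXTERNAL,cv2.CHAIN_APPROX_NONE)[0],key=cv2.contourArea)
print("ruler rect",cv2.minAreaRect(ray(S,c[:,0],11)[:,:2].astype(np.float32)))
```

```text
83.3 240.6 [np.float64(-1.22), np.float64(-1.19)] [np.float64(-77.4), np.float64(73.3)]
ruler rect ((538.4828491210938, -121.88273620605469), (36.395103454589844, 18.74840545654297), 82.5512924194336)
```

The gaps come out equal at both pins, −1.2 mm each, which is within image accuracy. The pins sit about ±75 mm from the grip. I'll hand in.

```bash
python3 -c "
from workcell import ctrl
print(ctrl.close_job())"
```

```text
the job is handed in; nothing more can be done
None
```

I picked the larger aluminium straightedge up by its grip and laid it flat on the chart about 20 mm below the pins. I then slid it up against both pins, pushed steadily for over 2 s, relaxed the push and let go. The job was handed in after about 21 s of robot time, and no verdict was reported.

**Push on the pins:** The wrist read about 6–8 N in all during the push. The twist stayed near 0.04 N·m or less, where contact with one pin only would give about 0.3. I took this to mean both pins shared the load, because the force on each pin can't be read directly.

**Last picture:** The straightedge lies flat, with the right and left pins 77 mm and 73 mm either side of its centre, where the grip stands. The edge-to-pin gap measured −1.2 mm at both pins. A negative gap isn't possible, so I put it down to picture and calibration error; the equal values mean the edge is parallel to the pin line.

**Checks that disagreed or failed:**
- The two cameras differed by about 5 mm in position, so I used their average.
- The fingertips looked about 16 mm higher in the scene picture than their stated geometry says. The grasp held anyway.
- My final automatic outline of the straightedge caught only part of it, so I did not use it.
- I did not check the bystanders by measurement. The arm's path stayed clear of them.
- I viewed 12 pictures, two over the budget of 10.

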